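# Fill the tub of care bottles

## Robot

A 6-joint arm with a two-finger parallel gripper is mounted at the origin on the work surface. World frame = base frame: x ahead of the robot, y to its left, z up, the work surface at z = 0. Lengths are in m, angles in rad, forces in N, time in s.
With the tool pointing down it reaches from about 0.325 to 0.75 m from the base axis. Payload 7.6 kg.
Tool frame: the origin (TCP) lies midway between the tips of the shut fingers; the grasp point (between the pads) lies ctrl.grip_point_offset behind it (ctrl.grip_point_offset is the distance from the TCP to the grasp point, in m); z points along the fingers, y is the direction in which the jaws open and shut (so a half turn about z gives the same grasp; the last joint's range is limited). The gripper opens to 85 mm and grips with 20 to 120 N. Pads are 22 mm wide; open, the fingers measure 114 mm over their backs; the gripper's body (76 mm by 85 mm) begins 54 mm behind the grasp point. The pads swing forward as they close: fully open they stand 13 mm farther back than shut.
Start: joints at [1.133, 0.052, 1.401, -0, 1.689, -0.07], TCP at [0.189, 0.49, 0.231] pointing down, gripper open.
Joint ranges: [-2.9, 2.9], [-0.91, 2.17], [0.12, 2.37], [-1.06, 4.2], [0.26, 2.73], [-2.93, 2.93]. Speed limits (rad/s): [2.57, 2.57, 3.01, 3.14, 3.14, 3.14].

## Interface

Orientations are given as a unit quaternion [x, y, z, w].
In Python, from bench import status, imaging, ctrl gives the robot as it stands. The module is installed in compiled form; this text tells all that it offers.
- The arm moves only by the tool move_arm, never from a script. Its argument "moves" is a list of rows, each a list of 4 numbers: the shift along the tool's x, y, z in m, then the turn about the tool's z in degrees. In form: [[dx, dy, dz, turn], ...]. A call has 1 to 8 rows; each row is the pose to reach, as a shift and turn from the pose commanded when the call began, along the tool's axes at that moment; what a row does not reach only later rows make up. A row lasts 1/10 s, in which the tool goes at most 50 mm and 8.59 degrees, less where a joint would pass 70% of its speed; a pose out of reach is approached as far as the arm can. A call with a gripper value outside its range is refused whole. "gripper" is the opening, from -1 (shut) to 1 (fully open), set as the call begins (left out, the last holds). The fingers move at their own pace and stop on an object; the grip force is fixed at half the most. Time passes only in rows, so rows that repeat a pose let the fingers close. It gives the time, the measured TCP pose, the force and the opening at its end, in the units of the state.
- status.sense(): the state, without advancing time (a new reading comes with each control period).
- imaging.capture(name): name is "side" or "top" or "wrist"; returns the picture (400x640x3 uint8, red, green, blue); there is no depth.
- imaging.camera_params(name): a dict with "vertical_fov" (degrees; the focal length in pixels is half the picture's height over the tangent of half this angle, whatever the lens; pixels are square), "cx", "cy" (the principal point, pixels), "distortion" ([k1, k2, p1, p2, k3] as OpenCV has them; the pictures are not rectified), "cam_to_world" (4x4, takes a point from camera to world coordinates); the wrist camera has in their place "T_tool_cam" (4x4, takes a point from camera to tool coordinates, whose origin is the TCP and whose axes are the flange's). Camera axes: x right, y up, looking along -z (the intrinsics and any distortion apply to the point x, -y, -z); pixel columns grow to the right and rows downward; lengths in m; the calibration is good to about 2 mm. A picture is of the moment at which its call begins: read the wrist's pose just before it. camera_params takes no time and is no camera call.
- ctrl.job_done(): hands the job in, once; it reports no verdict.
The state is a dict: "clock": time; "joint_pos": joint angles; "qvel": joint speeds; "effort": joint torques, N m; "eef_pos": TCP position; "ee_rot": TCP orientation; "ft_force": force on the tool from outside, world axes, zero at the start; "torque": the same for the moment, N m; "width": finger opening in m.
Only numpy, scipy, OpenCV 4.12 (cv2) and the standard library are available. Lean on these libraries where they do the work, as an engineer would, in place of code of your own. Each camera call takes 0.05 s, during which the arm holds its last target.

## Task

The round white tub on the changing table holds five small brown bottles in a honeycomb pattern, one in the middle and four of the six around it. Put the two matching small bottles that stand on the table into the two free places, one in each, standing upright on the tub's floor. Leave the taller, fatter bottle standing where it is.

Things in the scene. Friction and masses are not known exactly. Their poses are not given: they have to be found in the camera images.
- bottle_a: One of two identical small brown bottles to pack, standing on the table: body 46 mm across, straight up to 58 mm, foot edge chamfered 4 mm, shoulder up to 72 mm, then a white cylindrical cap 22 mm across up to 108 mm; 60 to 130 g. Grip it across the cap, about 92 mm up. Origin: centre of its underside, z up. Either bottle may go in either free place.
- bottle_b: The other small bottle to pack, identical to bottle_a, standing elsewhere on the table. Origin: centre of its underside, z up.
- tub: Fixed white tub, inside 154 mm wide, 55 high, floor 5 thick. Origin: centre of underside, z up. Five loose bottles like bottle_a stand in it, caps to 113 mm: one on the axis, four 50 mm out at 60, 120, 240, 300 degrees from the tub's x axis. The free places are centred at +50 and -50 mm on its x axis. Fingers have most room among the caps when closing along a line 30 degrees off that axis.
- tall_bottle: Bystander to leave standing: brown bottle with white cap, fatter and taller: body 56 mm across, cap 28 mm, 130 mm high. Origin: centre of its underside, z up. It and a cream jar (56 mm wide, 50 mm high) stand at least 95 mm, centre to centre, from the small bottles; which stands where changes. Other things near them are at most 22 mm high.
Not all that is in view belongs to the job. What is shaped like the bottle_b but turquoise is not meant.

How it is judged:
At the end, for the whole second after the job is handed in: Each of the two free places holds one of the two small bottles: its underside within 18 mm (along and across the tub's x axis) of the place's centre, standing on the tub's floor (underside less than 12 mm above the table), upright within 0.17 rad (10 degrees), at rest (((x of bottle_a in the frame of tub between 0.032 and 0.068 m and y of bottle_a in the frame of tub between -0.018 and 0.018 m and z of bottle_a in the frame of tub between 0 and 0.012 m and angle between each of bottle_a, bottle_b's own z axis and vertical below 0.17 rad and linear speed of each of bottle_a, bottle_b below 0.02 m/s and x of bottle_b in the frame of tub between -0.068 and -0.032 m and y of bottle_b in the frame of tub between -0.018 and 0.018 m and z of bottle_b in the frame of tub between 0 and 0.012 m) or (x of bottle_a in the frame of tub between -0.068 and -0.032 m and y of bottle_a in the frame of tub between -0.018 and 0.018 m and z of bottle_a in the frame of tub between 0 and 0.012 m and angle between each of bottle_a, bottle_b's own z axis and vertical below 0.17 rad and linear speed of each of bottle_a, bottle_b below 0.02 m/s and x of bottle_b in the frame of tub between 0.032 and 0.068 m and y of bottle_b in the frame of tub between -0.018 and 0.018 m and z of bottle_b in the frame of tub between 0 and 0.012 m))); the robot touches nothing.
It fails at once if the taller, fatter bottle is moved by more than 40 mm or tipped over (distance of tall_bottle from where it was at the start of the episode above 0.04 m or angle between tall_bottle's own z axis and vertical above 0.6 rad).
It also fails if it takes over 69 s, if anything falls off the work surface, if the arm or the gripper's body presses on something with over 40 N, if the wrist force passes 120 N, or if a joint passes its speed limit or range.

## Working session

There is one attempt and no reset: what is moved stays moved. The work goes in short steps, Python scripts to look and compute and a tool call to move; the robot and the scene stay as the last step left them, time stands still between calls to the robot, and variables do not carry over. Pictures are saved under pics/ and viewed, and the job is handed in when it is done.

Besides the shell and the picture viewer there is one more tool, called after ">>>" as a command line: name --pt "numbers of a row" for each row, then --argument value for the rest. move_arm: Moves the arm, as the interface text tells. Its arguments: {"type":"object","properties":{"moves":{"type":"array","items":{"type":"array","items":{"type":"number"}}},"gripper":{"type":"number"}},"required":["moves"]}

```bash
mkdir -p pics; cat > h.py <<'E'
import numpy as np,cv2
from bench import status,imaging,ctrl
from scipy.spatial.transform import Rotation as R
def cam(n):
    p=imaging.camera_params(n); f=200/np.tan(np.radians(p['vertical_fov'])/2)
    K=np.array([[f,0,p['cx']],[0,f,p['cy']],[0,0,1.]])
    if 'cam_to_world' in p: T=np.array(p['cam_to_world'])
    else:
        s=status.sense(); W=np.eye(4); W[:3,:3]=R.from_quat(s['ee_rot']).as_matrix(); W[:3,3]=s['eef_pos']; T=W@np.array(p['T_tool_cam'])
    return K,np.array(p['distortion'],float),T
def toplane(c,uv,z):
    K,d,T=c; uv=np.array(uv,float).reshape(-1,1,2)
    n=cv2.undistortPoints(uv,K,d)[:,0]
    r=np.c_[n[:,0],-n[:,1],-np.ones(len(n))]@T[:3,:3].T
    o=T[:3,3]; return o+r*((z-o[2])/r[:,2])[:,None]
def proj(c,P):
    K,d,T=c; p=(np.array(P,float).reshape(-1,3)-T[:3,3])@T[:3,:3]
    p=p*[1,-1,-1]; return cv2.projectPoints(p,np.zeros(3),np.zeros(3),K,d)[0][:,0]
def shot(n,f,s=1):
    c=cam(n); im=imaging.capture(n); cv2.imwrite('pics/'+f+'.png',im[:,:,::-1]); return c,im
E
python3 - <<'E'
from h import *
print(status.sense()); print(ctrl.grip_point_offset)
for n in('side','top','wrist'):
    c,im=shot(n,n+'0'); print(n,c[0][0,0],c[1],c[2].round(3).tolist())
E
```

```text
{'clock': 0.0, 'joint_pos': array([ 1.13272128e+00,  5.28399708e-02,  1.40170253e+00, -5.11572130e-06,
        1.68859608e+00, -7.03063191e-02]), 'qvel': array([ 0.00042984, -0.00046007, -0.00036438,  0.00132435,  0.00025892,
       -0.00115862]), 'effort': array([-7.31564364e-05, -3.81669009e+01, -3.60186303e+01,  3.06614731e-05,
        6.18278296e-03,  6.55468426e-06]), 'eef_pos': array([0.18861437, 0.4896358 , 0.23048195]), 'ee_rot': array([ 1.82850058e-01,  9.83140508e-01, -7.48766557e-04, -1.91912815e-04]), 'ft_force': array([-0.20243882,  0.02678833, -0.62038051]), 'torque': array([ 0.03432927,  0.00845275, -0.03565707]), 'width': 0.08545726847188599}
0.0187
side 385.623782249353 [-0.08331844  0.          0.          0.          0.        ] [[0.687, 0.491, -0.536, 0.133], [-0.727, 0.467, -0.504, -0.488], [0.003, 0.735, 0.678, 0.601], [0.0, 0.0, 0.0, 1.0]]
top 369.79854801507065 [-0.04729601  0.          0.          0.          0.        ] [[-0.022, 0.998, -0.063, 0.509], [-1.0, -0.023, -0.021, -0.07], [-0.022, 0.062, 0.998, 0.705], [0.0, 0.0, 0.0, 1.0]]
wrist 325.0255805741985 [-0.04916847  0.          0.          0.          0.        ] [[0.36, -0.897, -0.256, 0.125], [0.933, 0.345, 0.1, 0.515], [-0.001, -0.275, 0.962, 0.374], [0.0, 0.0, 0.0, 1.0]]
```

View pics/side0.png

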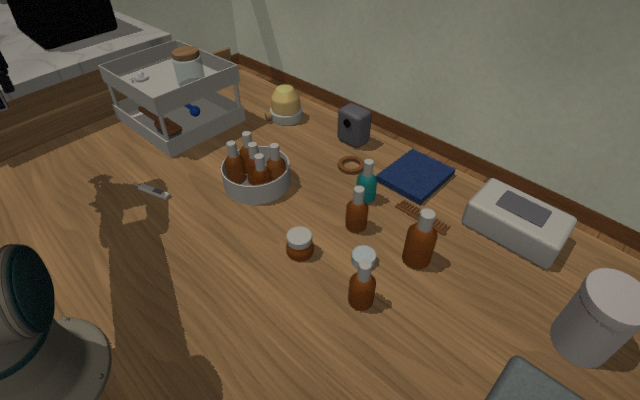

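View pics/top0.png

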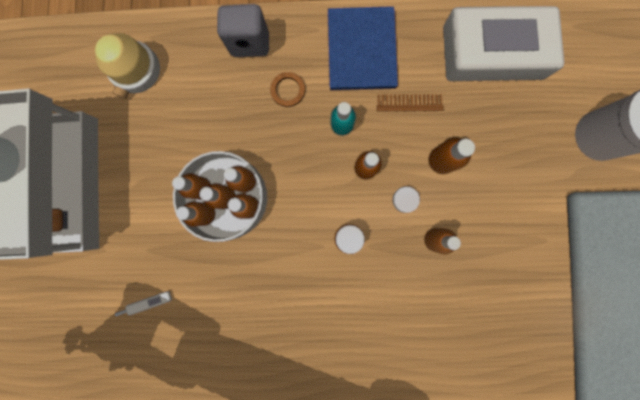

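View pics/wrist0.png

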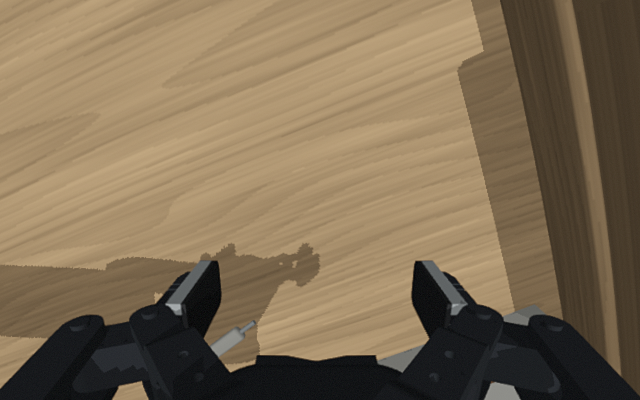

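```bash
cat > m.py <<'E'
from h import *
def caps(n,box,zc,name,lo=(0,0,120),show=True):
    pass
c,im=shot('top','top1'); 
hsv=cv2.cvtColor(im,cv2.COLOR_RGB2HSV)
w=((hsv[:,:,1]<60)&(hsv[:,:,2]>120)).astype(np.uint8)
nn,l,st,ce=cv2.connectedComponentsWithStats(w)
for i in range(1,nn):
    if 40<st[i,4]<4000: print('top',ce[i].round(1),st[i].tolist(),toplane(c,ce[i],.108)[0].round(4))
cv2.imwrite('pics/topc.png',np.hstack([cv2.resize(im[130:270,320:480,::-1],None,fx=2.5,fy=2.5,interpolation=2),cv2.resize(im[135:255,160:280,::-1],(400,350),interpolation=2)]))
c,im=shot('side','side1')
hsv=cv2.cvtColor(im,cv2.COLOR_RGB2HSV)
w=((hsv[:,:,1]<60)&(hsv[:,:,2]>120)).astype(np.uint8)
nn,l,st,ce=cv2.connectedComponentsWithStats(w)
for i in range(1,nn):
    if 40<st[i,4]<4000 and 200<ce[i][0]<460 and ce[i][1]>120: print('side',ce[i].round(1),st[i].tolist())
cv2.imwrite('pics/sidec.png',np.hstack([cv2.resize(im[150:320,280:450,::-1],(400,400),interpolation=2),cv2.resize(im[120:210,210:300,::-1],(400,400),interpolation=2)]))
E
python3 m.py
```

```text
top [135.6  78. ] [109, 46, 44, 44, 280] [0.7554 0.2552 0.108 ]
top [ 15.3 180.1] [0, 89, 30, 171, 3938] [0.5864 0.4677 0.108 ]
top [634.8 114.6] [628, 91, 12, 49, 402] [ 0.6715 -0.5848  0.108 ]
top [343.6 108.3] [337, 102, 14, 13, 143] [ 0.6907 -0.0963  0.108 ]
top [ 67.4 178.8] [52, 122, 30, 123, 3030] [0.5859 0.3719 0.108 ]
top [465.6 147.2] [457, 138, 18, 19, 250] [ 0.6213 -0.2935  0.108 ]
top [220.  197.2] [172, 151, 91, 91, 2877] [0.5489 0.1091 0.108 ]
top [371.4 158.9] [365, 152, 14, 15, 152] [ 0.6056 -0.1393  0.108 ]
top [205.3 194.3] [196, 187, 17, 15, 168] [0.5542 0.1335 0.108 ]
top [405.9 199.1] [393, 186, 27, 27, 555] [ 0.5388 -0.1929  0.108 ]
top [349.7 239. ] [336, 225, 29, 29, 654] [ 0.4768 -0.1006  0.108 ]
top [453.2 242.8] [447, 236, 14, 14, 147] [ 0.4669 -0.2664  0.108 ]
top [ 72.8 249.8] [55, 245, 29, 7, 71] [0.4667 0.36   0.108 ]
top [164.5 296.7] [159, 292, 11, 11, 89] [0.3889 0.2021 0.108 ]
top [136.9 307.3] [126, 301, 23, 14, 165] [0.3719 0.2487 0.108 ]
side [271.4 145.2] [258, 143, 21, 5, 51]
side [258.4 155.6] [254, 153, 10, 6, 43]
side [368.4 161.3] [364, 159, 10, 6, 46]
side [235.  178.8] [221, 160, 42, 27, 71]
side [358.6 188.8] [354, 186, 10, 7, 56]
side [427.4 213.2] [420, 208, 16, 11, 128]
side [298.7 235.3] [287, 226, 25, 19, 367]
side [363.7 255.9] [352, 245, 24, 25, 431]
```

View pics/topc.png

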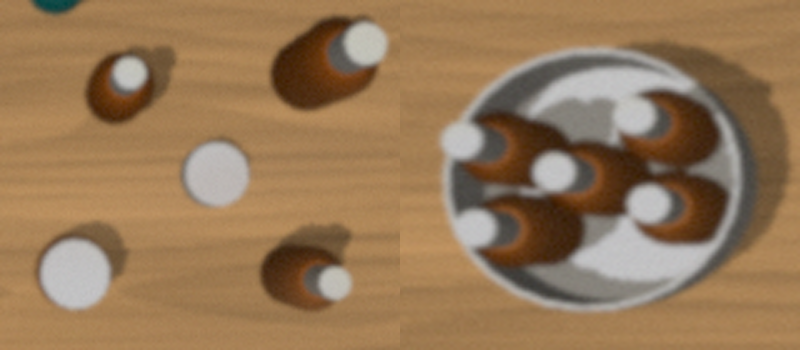

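View pics/sidec.png

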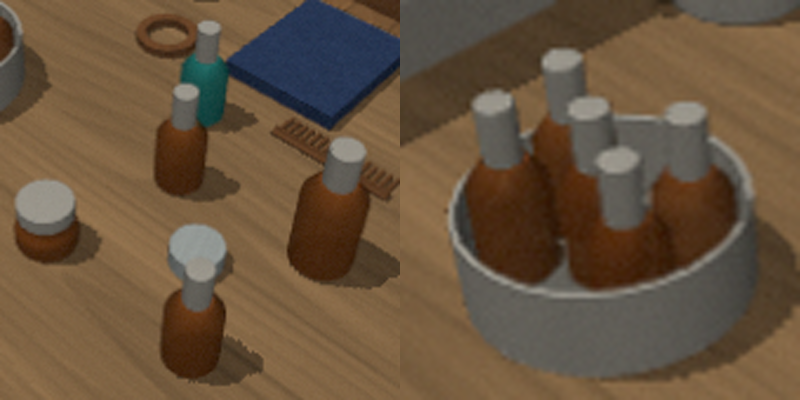

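```bash
cat > m2.py <<'E'
from h import *
t=cam('top'); s=cam('side')
print('side A,B',toplane(s,[[358.6,188.8],[365,263.9]],.108).round(4))
print('top A,B',toplane(t,[[371.4,158.9],[453.2,242.8]],.108).round(4))
cr=np.array([[462,140],[475,229],[554,172],[636,116],[650,205]],float)
uv=np.c_[160+(cr[:,0]-400+.5)/(400/120)-.5,135+(cr[:,1]+.5)/(350/120)-.5]
P=toplane(t,uv,.113)[:,:2]; print(P.round(4))
cs=np.array([[494,100],[564,57],[590,107],[618,158],[685,113]],float)
uv=np.c_[210+(cs[:,0]-400+.5)/(400/90)-.5,120+(cs[:,1]+.5)/(400/90)-.5]
Q=toplane(s,uv,.113)[:,:2]; print('side',Q.round(4))
im=cv2.imread('pics/top1.png')
hsv=cv2.cvtColor(im,cv2.COLOR_BGR2HSV)
# rim outer contour: tub blob (low sat) 
m=((hsv[:,:,1]<75)&(hsv[:,:,2]>130)).astype(np.uint8); m[:150]=0
nn,l,st,ce=cv2.connectedComponentsWithStats(m)
i=[k for k in range(1,nn) if st[k,0]>165 and st[k,0]+st[k,2]<275 and st[k,4]>1000][0]
pts=np.argwhere(l==i)[:,::-1].astype(float)
h=cv2.convexHull(pts.astype(np.float32))[:,0]
W=toplane(t,h,.055)[:,:2]
from scipy.optimize import least_squares
r=least_squares(lambda p:np.hypot(*(W-p[:2]).T)-p[2],[.55,.1,.08],loss='soft_l1',f_scale=.001)
print('rim',r.x.round(4),np.abs(r.fun).max())
def pose(P):
    # order by matching: fit rigid
    best=None
    import itertools
    a=np.radians([60,120,240,300]); M=np.r_[[[0,0]],.05*np.c_[np.cos(a),np.sin(a)]]
    for pm in itertools.permutations(range(5)):
        A=M[list(pm)]; Pc=P-P.mean(0); Ac=A-A.mean(0)
        th=np.arctan2((Ac[:,0]*Pc[:,1]-Ac[:,1]*Pc[:,0]).sum(),(Ac*Pc).sum())
        Rm=np.array([[np.cos(th),-np.sin(th)],[np.sin(th),np.cos(th)]]); o=P.mean(0)-Rm@A.mean(0)
        e=np.abs(P-A@Rm.T-o).max()
        if best is None or e<best[0]: best=(e,th,o)
    e,th,o=best; d=.05*np.array([np.cos(th),np.sin(th)]); print('tub',e.round(4),np.degrees(th).round(2),o.round(4),'places',(o+d).round(4),(o-d).round(4))
pose(P);pose(Q)
E
python3 m2.py
python3 -c "
from h import *
s=status.sense();print(R.from_quat(s['ee_rot']).as_matrix().round(4),s['eef_pos'])"
```

```text
side A,B [[ 0.6079 -0.1415  0.108 ]
 [ 0.4691 -0.2691  0.108 ]]
top A,B [[ 0.6055 -0.1392  0.108 ]
 [ 0.4669 -0.2664  0.108 ]]
[[0.5739 0.1768]
 [0.5239 0.1702]
 [0.5548 0.1309]
 [0.5851 0.0903]
 [0.5354 0.0837]]
side [[0.53   0.1717]
 [0.5806 0.1779]
 [0.5599 0.1303]
 [0.541  0.085 ]
 [0.5896 0.0907]]
rim [0.5552 0.1312 0.0813] 0.005467921277656704
tub 0.0005 7.51 [0.5546 0.1304] places [0.6042 0.1369] [0.5051 0.1239]
tub 0.0009 6.63 [0.5602 0.1311] places [0.6099 0.1369] [0.5106 0.1253]
[[-9.331e-01  3.596e-01 -3.000e-04]
 [ 3.596e-01  9.331e-01 -6.000e-04]
 [ 0.000e+00 -6.000e-04 -1.000e+00]] [0.18870054 0.48979026 0.23094614]
```

Candidates in top view: (371,159) and (453,243) are small brown bottles. (466,147) is the taller brown one, (343,108) is turquoise, and (350,239) and (406,199) are the jar and a lid. The crops confirm that the first two match the bottles in the tub. The tub centre is about (0.557, 0.131) with its x axis at about 7°.

```bash
cat > go.py <<'E'
import sys
from h import *
def go(x,y,z,ang=None):
    s=status.sense(); M=R.from_quat(s['ee_rot']).as_matrix()
    d=M.T@(np.array([x,y,z])-s['eef_pos'])
    a=np.degrees(np.arctan2(M[1,1],M[0,1]))
    t=0 if ang is None else ((a-ang+90)%180)-90
    print('shift',d.round(4),'turn',round(t,2),'len',np.linalg.norm(d).round(3),'jaw',a.round(2),'tilt',M[2].round(4),'pos',s['eef_pos'].round(4),'clk',round(s['clock'],2),'j',s['joint_pos'].round(2))
if __name__=='__main__': go(*map(float,sys.argv[1:]))
E
python3 go.py .6067 -.1403 .2 37
```

```text
shift [-0.6166 -0.4376  0.0312] turn 31.92 len 0.757 jaw 68.92 tilt [ 0.e+00 -6.e-04 -1.e+00] pos [0.1887 0.4898 0.2309] clk 0.25 j [ 1.13  0.05  1.4  -0.    1.69 -0.07]
```

>>> move_arm --pt "-0.04 -0.03 0 4" --pt "-0.08 -0.057 0 8" --pt "-0.12 -0.085 0 12" --pt "-0.16 -0.114 0 16" --pt "-0.2 -0.142 0 20" --pt "-0.24 -0.17 0 24" --pt "-0.28 -0.2 0 28" --pt "-0.32 -0.227 0 32" --gripper 0.3

```text
clock: 1.05
eef_pos: [0.4064, 0.1611, 0.2315]
ee_rot: [0.448, 0.894, 0.0, 0.0]
ft_force: [0.5, 0.6, 0.0]
width: 0.0554
```

```bash
python3 go.py .6067 -.1403 .2 37
```

```text
shift [-0.3613 -0.0199  0.0316] turn -0.24 len 0.363 jaw 36.76 tilt [-1.e-04  8.e-04 -1.e+00] pos [0.4064 0.1611 0.2315] clk 1.05 j [ 0.29 -0.2   1.64  0.    1.7  -0.35]
```

>>> move_arm --pt "-0.05 -0.003 0 0" --pt "-0.1 -0.006 0 0" --pt "-0.15 -0.009 0 0" --pt "-0.2 -0.012 0 0" --pt "-0.25 -0.014 0 0" --pt "-0.3 -0.017 0 0" --pt "-0.361 -0.02 0.01 0" --pt "-0.361 -0.02 0.03 0"

```text
clock: 1.85
eef_pos: [0.6086, -0.142, 0.2017]
ee_rot: [0.449, 0.894, -0.0, 0.002]
ft_force: [0.3, 0.8, -0.9]
width: 0.0554
```

>>> move_arm --pt "0 0 0 0" --pt "0 0 0 0" --pt "0 0 0 0"

```text
clock: 2.15
eef_pos: [0.6067, -0.1365, 0.203]
ee_rot: [0.446, 0.895, 0.0, 0.001]
ft_force: [-0.3, 1.0, 0.2]
width: 0.0555
```

```bash
python3 go.py .6067 -.1403 .2 37; python3 - <<'E'
from h import *
c,im=shot('wrist','w1')
print(proj(c,[[.6067,-.1403,.108],[.6067,-.1403,0]]))
E
```

```text
shift [-0.0031 -0.0023  0.003 ] turn 0.0 len 0.005 jaw 37.0 tilt [-0.0014  0.0014 -1.    ] pos [ 0.6067 -0.1365  0.203 ] clk 2.15 j [-0.28  0.33  1.14  0.    1.67 -0.93]
[[311.14601968 213.02843883]
 [312.35659799 184.16793172]]
```

View pics/w1.png

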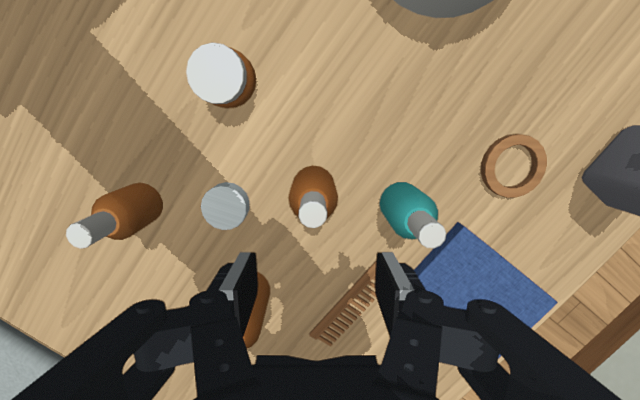

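```bash
python3 - <<'E'
from h import *
im=cv2.imread('pics/w1.png')
hsv=cv2.cvtColor(im,cv2.COLOR_BGR2HSV)
w=((hsv[:,:,1]<40)&(hsv[:,:,2]>190)).astype(np.uint8)
nn,l,st,ce=cv2.connectedComponentsWithStats(w)
c=cam('wrist')
for i in range(1,nn):
    if 150<st[i,4]: print(ce[i].round(1),st[i].tolist(),toplane(c,ce[i],.108)[0].round(4))
E
```

```text
[214.2  72.5] [186, 43, 57, 60, 2660] [ 0.4928 -0.0995  0.108 ]
[312.1 214.1] [299, 202, 27, 26, 546] [ 0.608  -0.1407  0.108 ]
[432. 235.] [419, 223, 27, 25, 503] [ 0.6938 -0.0976  0.108 ]
[ 77.6 235.9] [66, 224, 25, 25, 441] [ 0.4683 -0.269   0.108 ]
```

>>> move_arm --pt "-0.004 -0.0015 0.02 0" --pt "-0.004 -0.0015 0.045 0" --pt "-0.004 -0.0015 0.07 0" --pt "-0.004 -0.0015 0.09 0" --pt "-0.004 -0.0015 0.108 0" --pt "-0.004 -0.0015 0.12 0" --pt "-0.004 -0.0015 0.13 0" --pt "-0.004 -0.0015 0.13 0"

```text
clock: 3.0
eef_pos: [0.6074, -0.1411, 0.0706]
ee_rot: [0.447, 0.895, -0.0, -0.001]
ft_force: [0.1, -1.1, 0.3]
width: 0.0555
```

>>> move_arm --pt "0 0 0 0" --pt "0 0 0 0"

```text
clock: 3.2
eef_pos: [0.6085, -0.1418, 0.0726]
ee_rot: [0.447, 0.895, 0.0, 0.001]
ft_force: [0.0, 0.3, 0.1]
width: 0.0555
```

```bash
python3 go.py .608 -.1407 .0735 37; python3 - <<'E'
from h import *
c,im=shot('wrist','w2')
E
```

```text
shift [ 0.0011  0.0003 -0.0009] turn -0.07 len 0.001 jaw 36.93 tilt [-0.0016  0.0013 -1.    ] pos [ 0.6085 -0.1418  0.0726] clk 3.2 j [-0.29  0.43  1.28  0.    1.43 -0.93]
```

View pics/w2.png

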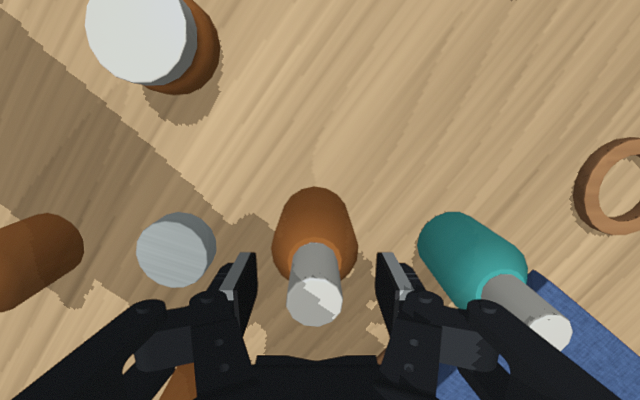

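The cap is centred between the jaws at (315,300), so I'm closing.

>>> move_arm --pt "0 0 0 0" --pt "0 0 0 0" --pt "0 0 0 0" --pt "0 0 0 0" --pt "0 0 0 0" --pt "0 0 0 0" --gripper -1

```text
clock: 3.85
eef_pos: [0.6082, -0.1419, 0.0721]
ee_rot: [0.447, 0.895, 0.0, 0.001]
ft_force: [-1.4, -0.6, 5.4]
width: 0.0208
```

>>> move_arm --pt "0 0 -0.02 0" --pt "0 0 -0.05 0" --pt "0 0 -0.08 0" --pt "0 0 -0.11 0" --pt "0 0 -0.13 0" --pt "0 0 -0.14 0" --pt "0 0 -0.14 0" --pt "0 0 -0.14 0"

```text
clock: 4.65
eef_pos: [0.6074, -0.1415, 0.2094]
ee_rot: [0.447, 0.895, -0.0, -0.001]
ft_force: [-0.6, 0.1, -0.9]
width: 0.0208
```

```bash
python3 go.py .608 .1375 .213 37; python3 - <<'E'
from h import *
c,im=shot('side','s2');c,im=shot('wrist','w3')
E
```

```text
shift [ 0.2227  0.1681 -0.0033] turn -0.07 len 0.279 jaw 36.93 tilt [ 0.0021 -0.0014 -1.    ] pos [ 0.6074 -0.1415  0.2094] clk 4.65 j [-0.29  0.34  1.12  0.    1.69 -0.93]
```

View pics/s2.png

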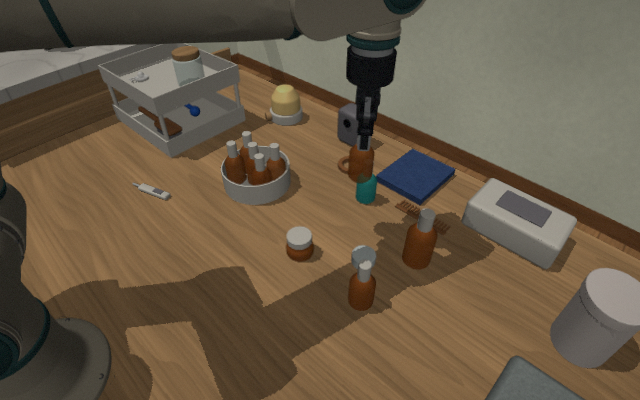

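View pics/w3.png

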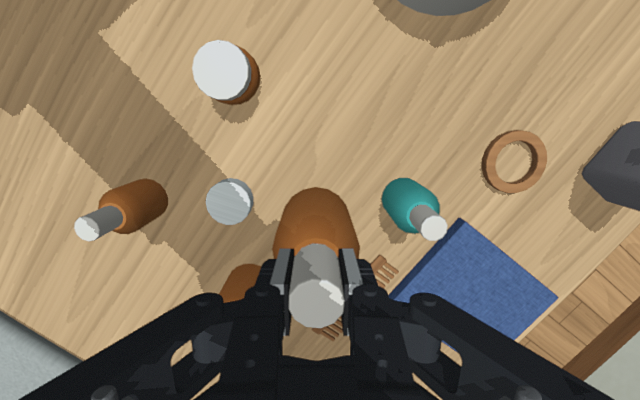

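>>> move_arm --pt "0.03 0.022 -0.005 0" --pt "0.06 0.045 -0.01 0" --pt "0.09 0.065 -0.01 0" --pt "0.11 0.085 -0.01 0" --pt "0.125 0.1 -0.01 0" --pt "0.13 0.11 -0.01 0" --pt "0.13 0.11 -0.01 0" --pt "0.13 0.11 -0.01 0"

```text
clock: 5.55
eef_pos: [0.6176, 0.0275, 0.2206]
ee_rot: [0.447, 0.895, -0.0, -0.0]
ft_force: [0.8, -1.1, -0.9]
width: 0.021
```

>>> move_arm --pt "0 0 0 0" --pt "0 0 0 0" --pt "0 0 0 0"

```text
clock: 5.85
eef_pos: [0.6176, 0.0276, 0.2213]
ee_rot: [0.447, 0.894, 0.0, 0.0]
ft_force: [0.1, -0.6, -2.0]
width: 0.0206
```

```bash
python3 - <<'E'
from h import *
c,im=shot('wrist','w4'); np.save('w4c.npy',np.array([c[2]]))
hsv=cv2.cvtColor(im,cv2.COLOR_RGB2HSV)
w=((hsv[:,:,1]<40)&(hsv[:,:,2]>190)).astype(np.uint8)
nn,l,st,ce=cv2.connectedComponentsWithStats(w)
for i in range(1,nn):
    if 150<st[i,4]: print(ce[i].round(1),st[i].tolist(),toplane(c,ce[i],.113)[0].round(4))
E
python3 go.py .608 .1375 .213 37
```

```text
[260.2  82.3] [239, 0, 80, 150, 693] [0.5303 0.0782 0.113 ]
[396.5  51. ] [339, 0, 82, 150, 1182] [0.5962 0.1545 0.113 ]
[285.5  45.4] [255, 13, 53, 67, 1744] [0.5306 0.1096 0.113 ]
[332.9  44.7] [319, 30, 29, 31, 698] [0.5574 0.1302 0.113 ]
[610.4  63.9] [595, 34, 45, 74, 523] [0.7299 0.2494 0.113 ]
[373.8 101.3] [348, 52, 52, 86, 1646] [0.6052 0.1177 0.113 ]
[273.7  82.5] [260, 68, 28, 30, 657] [0.5383 0.0839 0.113 ]
[333.  116.7] [320, 103, 27, 28, 607] [0.5879 0.0906 0.113 ]
[315.4 300.2] [290, 279, 53, 42, 1725] [ 0.6705 -0.0415  0.113 ]
[148.1 302.4] [130, 286, 38, 34, 949] [ 0.5528 -0.1342  0.113 ]
[ 17. 346.] [8, 338, 19, 17, 250] [ 0.4704 -0.2616  0.113 ]
shift [0.0935 0.0581 0.0084] turn -0.12 len 0.11 jaw 36.88 tilt [-1.e-04  1.e-04 -1.e+00] pos [0.6176 0.0278 0.2214] clk 5.9 j [-0.01  0.32  1.12  0.    1.7  -0.66]
```

View pics/w4.png

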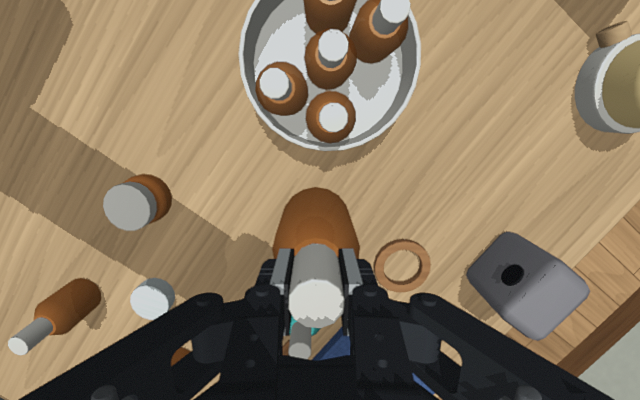

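>>> move_arm --pt "0.02 0.012 0 0" --pt "0.04 0.025 0 0" --pt "0.06 0.037 0 0" --pt "0.075 0.047 0 0" --pt "0.087 0.054 0 0" --pt "0.0934 0.0571 0 0" --pt "0.0934 0.0571 0 0" --pt "0.0934 0.0571 0 0"

```text
clock: 6.7
eef_pos: [0.6073, 0.1368, 0.2213]
ee_rot: [0.447, 0.895, -0.0, 0.0]
ft_force: [-0.3, -0.5, -1.7]
width: 0.0208
```

>>> move_arm --pt "0 0 0 0" --pt "0 0 0 0" --pt "0 0 0 0"

```text
clock: 7.0
eef_pos: [0.6073, 0.1368, 0.2213]
ee_rot: [0.447, 0.894, 0.0, 0.0]
ft_force: [-0.2, 0.4, -1.1]
width: 0.0206
```

```bash
python3 go.py .607 .1367 .078 37.5; python3 - <<'E'
from h import *
c,im=shot('wrist','w5'); c,im=shot('top','t5')
E
```

```text
shift [ 1.000e-04 -3.000e-04  1.433e-01] turn -0.61 len 0.143 jaw 36.89 tilt [-0.e+00  1.e-04 -1.e+00] pos [0.6073 0.1368 0.2213] clk 7.0 j [ 0.16  0.33  1.1   0.    1.71 -0.48]
```

View pics/w5.png

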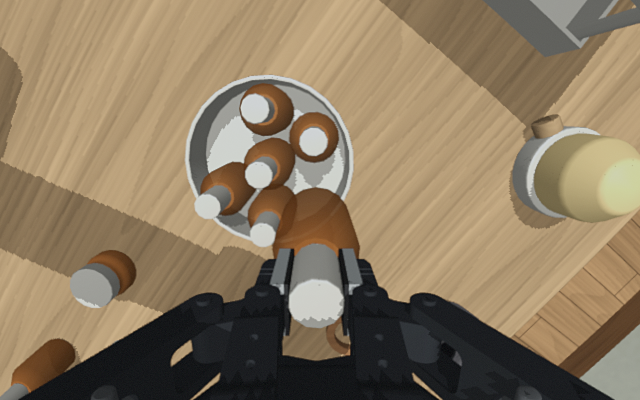

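```bash
cat > five.py <<'E'
import itertools
from h import *
def pose(P):
    best=None
    a=np.radians([60,120,240,300]); M=np.r_[[[0,0]],.05*np.c_[np.cos(a),np.sin(a)]]
    for pm in itertools.permutations(range(5)):
        A=M[list(pm)]; Pc=P-P.mean(0); Ac=A-A.mean(0)
        th=np.arctan2((Ac[:,0]*Pc[:,1]-Ac[:,1]*Pc[:,0]).sum(),(Ac*Pc).sum())
        if abs(th)>1.5: continue
        Rm=np.array([[np.cos(th),-np.sin(th)],[np.sin(th),np.cos(th)]]); o=P.mean(0)-Rm@A.mean(0)
        e=np.abs(P-A@Rm.T-o).max()
        if best is None or e<best[0]: best=(e,th,o)
    e,th,o=best; d=.05*np.array([np.cos(th),np.sin(th)]); print('tub',e.round(4),np.degrees(th).round(2),o.round(4),'places',(o+d).round(4),(o-d).round(4))
E
python3 - <<'E'
from five import *
P=toplane(cam('wrist'),[[257,108],[313,141],[259,174],[207,207],[262,235]],.113)[:,:2]
print(P.round(4)); pose(P)
E
```

```text
[[0.5283 0.1712]
 [0.5762 0.1767]
 [0.5576 0.131 ]
 [0.5389 0.0834]
 [0.5882 0.0903]]
tub 0.001 7.36 [0.5579 0.1305] places [0.6074 0.1369] [0.5083 0.1241]
```

Both views agree on the far place, (0.6074, 0.1369), and the arm is already above it. I'm descending slowly and watching the force.

>>> move_arm --pt "0 0 0.015 0.5" --pt "0 0 0.03 0.5" --pt "0 0 0.045 0.5" --pt "0 0 0.06 0.5" --pt "0 0 0.072 0.5" --pt "0 0 0.082 0.5" --pt "0 0 0.09 0.5" --pt "0 0 0.09 0.5"

```text
clock: 7.9
eef_pos: [0.6067, 0.1373, 0.1299]
ee_rot: [0.451, 0.893, -0.001, -0.001]
ft_force: [0.1, -0.7, -1.1]
width: 0.0208
```

>>> move_arm --pt "0 0 0.008 0" --pt "0 0 0.016 0" --pt "0 0 0.024 0" --pt "0 0 0.03 0" --pt "0 0 0.036 0" --pt "0 0 0.042 0" --pt "0 0 0.046 0" --pt "0 0 0.046 0"

```text
clock: 8.7
eef_pos: [0.6069, 0.1373, 0.0845]
ee_rot: [0.451, 0.893, -0.0, -0.0]
ft_force: [-0.4, 0.3, -0.9]
width: 0.0208
```

```bash
python3 go.py .6074 .1369 .078 37.4; python3 - <<'E'
from h import *
c,im=shot('wrist','w6'); c,im=shot('side','s6')
cv2.imwrite('pics/s6c.png',cv2.resize(im[60:220,180:340,::-1],(600,600),interpolation=2))
E
```

```text
shift [-0.0006  0.0002  0.0065] turn -0.98 len 0.007 jaw 36.42 tilt [ 6.e-04 -1.e-03 -1.e+00] pos [0.6069 0.1373 0.0845] clk 8.7 j [ 0.16  0.41  1.28  0.    1.45 -0.47]
```

View pics/w6.png

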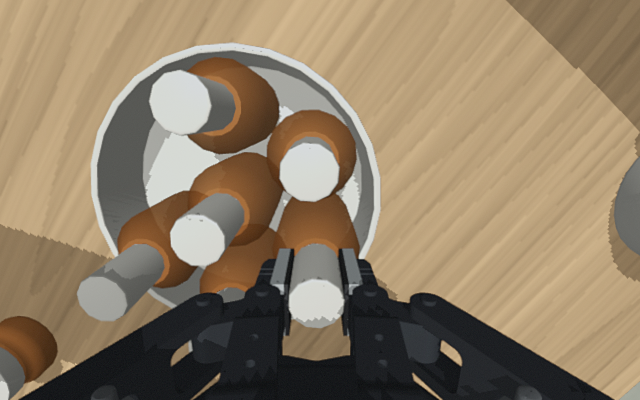

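View pics/s6c.png

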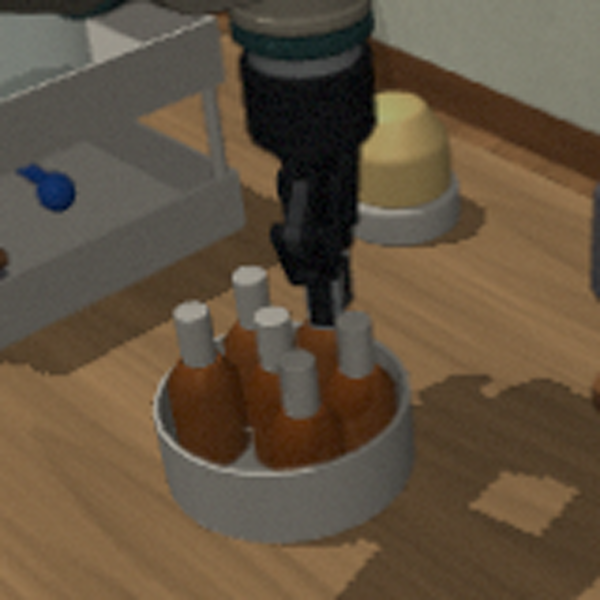

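>>> move_arm --pt "0 0 0.003 -0.5" --pt "0 0 0.005 -1" --pt "0 0 0.007 -1" --pt "0 0 0.007 -1" --pt "0 0 0.007 -1"

```text
clock: 9.3
eef_pos: [0.6072, 0.1373, 0.0783]
ee_rot: [0.443, 0.897, 0.0, 0.0]
ft_force: [0.3, -0.9, -1.9]
width: 0.0207
```

```bash
python3 go.py .6074 .1369 .0775 37.4; python3 -c "
from h import *
print(status.sense()['ft_force'])"
```

```text
shift [-0.0005 -0.0001  0.0008] turn 0.03 len 0.001 jaw 37.43 tilt [ 0.e+00  1.e-04 -1.e+00] pos [0.6072 0.1373 0.0783] clk 9.3 j [ 0.16  0.42  1.28  0.    1.44 -0.49]
[ 0.32731717 -0.88219463 -1.92672601]
```

>>> move_arm --pt "0 0 0.0015 0" --pt "0 0 0.0015 0" --pt "0 0 0.0015 0"

```text
clock: 9.6
eef_pos: [0.6074, 0.1374, 0.0771]
ee_rot: [0.443, 0.897, 0.0, 0.0]
ft_force: [-0.1, 0.4, 0.0]
width: 0.0208
```

>>> move_arm --pt "0 0 0 0" --pt "0 0 0 0" --pt "0 0 0 0" --pt "0 0 0 0" --gripper -0.1

```text
clock: 10.0
eef_pos: [0.6072, 0.1373, 0.0768]
ee_rot: [0.443, 0.897, 0.0, -0.0]
ft_force: [0.5, -0.5, 0.0]
width: 0.0386
```

```bash
python3 - <<'E'
from h import *
c,im=shot('wrist','w7')
E
```

```text
(no output)
```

View pics/w7.png

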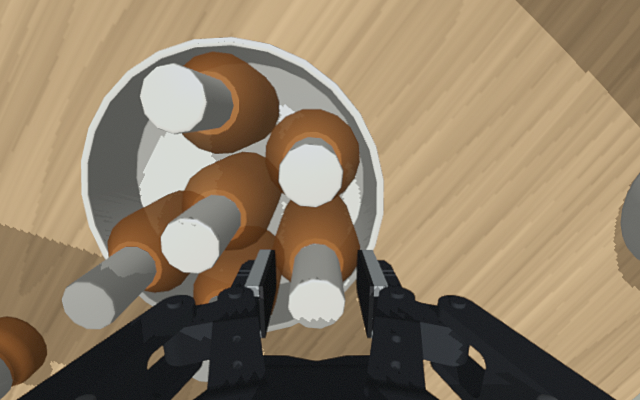

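The bottle stands freed, with its cap at (316,300) between the open jaws. Retreating.

>>> move_arm --pt "0 0 -0.01 0" --pt "0 0 -0.025 0" --pt "0 0 -0.045 0" --pt "0 0 -0.07 0" --pt "0 0 -0.1 0" --pt "0 0 -0.125 0" --pt "0 0 -0.14 0" --pt "0 0 -0.14 0"

```text
clock: 10.85
eef_pos: [0.6082, 0.1375, 0.2206]
ee_rot: [0.443, 0.897, 0.002, 0.002]
ft_force: [-0.1, 0.0, -1.0]
width: 0.0386
```

```bash
python3 go.py .4683 -.269 .2 37; python3 - <<'E'
from h import *
c,im=shot('wrist','w8')
E
```

```text
shift [-0.2377 -0.3582  0.0193] turn 0.43 len 0.43 jaw 37.43 tilt [-0.0027  0.0053 -1.    ] pos [0.6082 0.1375 0.2206] clk 10.85 j [ 0.16  0.33  1.11  0.    1.7  -0.49]
```

View pics/w8.png

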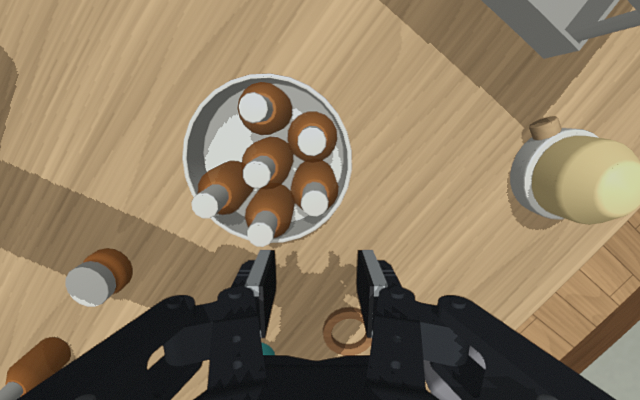

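>>> move_arm --pt "-0.025 -0.037 0 0" --pt "-0.05 -0.075 0 0" --pt "-0.075 -0.112 0 0" --pt "-0.1 -0.15 0 0" --pt "-0.125 -0.188 0 0" --pt "-0.15 -0.225 0 0" --pt "-0.17 -0.255 0 0" --pt "-0.18 -0.27 0 0" --gripper 0.3

```text
clock: 11.7
eef_pos: [0.5004, -0.1721, 0.2148]
ee_rot: [0.444, 0.896, -0.0, -0.002]
ft_force: [0.0, 0.7, -0.5]
width: 0.0557
```

>>> move_arm --pt "-0.015 -0.02 0 0" --pt "-0.03 -0.045 0 0" --pt "-0.045 -0.07 0 0" --pt "-0.055 -0.085 0.005 0" --pt "-0.058 -0.088 0.015 0" --pt "-0.058 -0.088 0.02 0" --pt "-0.058 -0.088 0.02 0" --pt "-0.058 -0.088 0.02 0"

```text
clock: 12.5
eef_pos: [0.4678, -0.2683, 0.1964]
ee_rot: [0.442, 0.897, 0.0, -0.0]
ft_force: [0.2, 0.2, 0.5]
width: 0.0555
```

```bash
python3 go.py .4683 -.269 .0722 37; python3 - <<'E'
from h import *
c,im=shot('wrist','w9')
hsv=cv2.cvtColor(im,cv2.COLOR_RGB2HSV)
w=((hsv[:,:,1]<40)&(hsv[:,:,2]>190)).astype(np.uint8)
nn,l,st,ce=cv2.connectedComponentsWithStats(w)
for i in range(1,nn):
    if 150<st[i,4]: print(ce[i].round(1),st[i].tolist(),toplane(c,ce[i],.108)[0].round(4))
E
```

```text
shift [-9.000e-04 -1.000e-04  1.242e-01] turn 0.5 len 0.124 jaw 37.5 tilt [ 8.e-04  0.e+00 -1.e+00] pos [ 0.4678 -0.2683  0.1964] clk 12.5 j [-0.59  0.11  1.41  0.    1.62 -1.24]
[442.4  45.7] [414, 14, 58, 64, 2868] [ 0.4654 -0.1258  0.108 ]
[409.3 189.6] [386, 167, 47, 46, 1649] [ 0.5128 -0.2124  0.108 ]
```

View pics/w9.png

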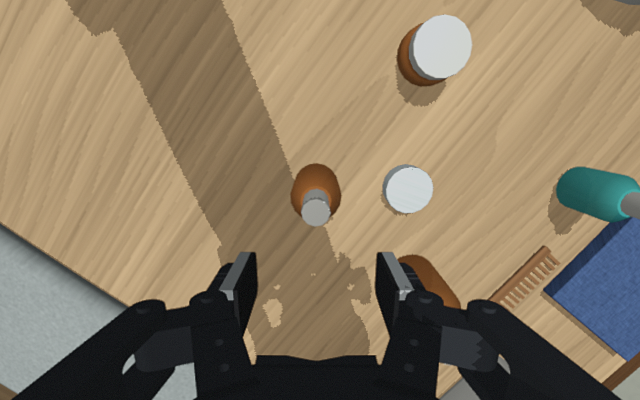

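```bash
python3 - <<'E'
from h import *
print(toplane(cam('wrist'),[[315.5,212]],.108)); import go; go.go(.4683,-.269,.0722,37.4)
E
```

```text
[[ 0.46883007 -0.26810088  0.108     ]]
shift [-7.000e-04 -1.000e-04  1.246e-01] turn 0.1 len 0.125 jaw 37.5 tilt [ 1.e-04  2.e-04 -1.e+00] pos [ 0.468  -0.2684  0.1968] clk 12.55 j [-0.59  0.11  1.41  0.    1.62 -1.24]
```

>>> move_arm --pt "0 0 0.02 0" --pt "0 0 0.045 0" --pt "0 0 0.07 0" --pt "0 0 0.09 0" --pt "0 0 0.105 0" --pt "0 0 0.117 0" --pt "0 0 0.1245 0" --pt "0 0 0.1245 0"

```text
clock: 13.35
eef_pos: [0.4674, -0.269, 0.0716]
ee_rot: [0.443, 0.897, 0.0, -0.001]
ft_force: [0.0, -0.4, -0.3]
width: 0.0556
```

>>> move_arm --pt "0 0 0 0" --pt "0 0 0 0"

```text
clock: 13.55
eef_pos: [0.4681, -0.2696, 0.0733]
ee_rot: [0.443, 0.897, -0.0, 0.001]
ft_force: [0.8, -0.3, -0.6]
width: 0.0552
```

>>> move_arm --pt "0 0 0 0" --pt "0 0 0 0" --pt "0 0 0 0" --pt "0 0 0 0" --pt "0 0 0 0" --pt "0 0 0 0" --gripper -1

```text
clock: 14.15
eef_pos: [0.4679, -0.2694, 0.0728]
ee_rot: [0.443, 0.897, 0.0, 0.001]
ft_force: [0.4, -0.6, 4.9]
width: 0.021
```

```bash
python3 go.py .4683 -.269 .222 37.4
```

```text
shift [-1.000e-04  7.000e-04 -1.492e-01] turn 0.03 len 0.149 jaw 37.43 tilt [-1.e-03  5.e-04 -1.e+00] pos [ 0.4679 -0.2694  0.0728] clk 14.15 j [-0.59  0.2   1.56  0.    1.38 -1.24]
```

>>> move_arm --pt "0 0 -0.02 0" --pt "0 0 -0.05 0" --pt "0 0 -0.08 0" --pt "0 0 -0.11 0" --pt "0 0 -0.13 0" --pt "0 0 -0.145 0" --pt "0 0 -0.15 0" --pt "0 0 -0.15 0"

```text
clock: 14.95
eef_pos: [0.4675, -0.2693, 0.2219]
ee_rot: [0.443, 0.897, 0.0, -0.0]
ft_force: [-0.1, 0.3, -0.7]
width: 0.0206
```

```bash
python3 go.py .5083 .1241 .222 37.4; python3 - <<'E'
from h import *
c,im=shot('wrist','w10')
E
```

```text
shift [0.2876 0.2715 0.    ] turn 0.02 len 0.395 jaw 37.42 tilt [ 4.e-04 -1.e-04 -1.e+00] pos [ 0.4675 -0.2693  0.2219] clk 14.95 j [-0.59  0.1   1.37  0.    1.67 -1.24]
```

View pics/w10.png

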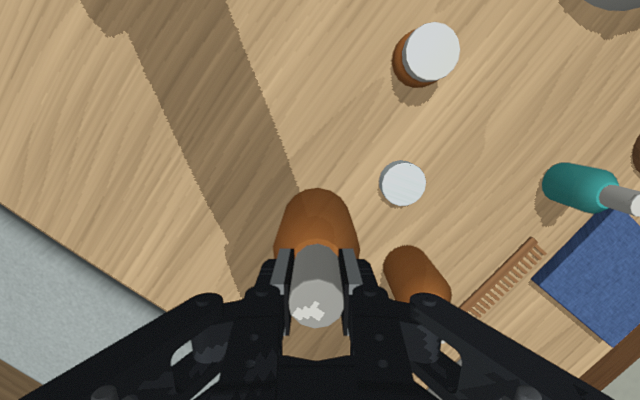

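>>> move_arm --pt "0.03 0.028 0 0" --pt "0.06 0.056 0 0" --pt "0.09 0.085 0 0" --pt "0.12 0.113 0 0" --pt "0.15 0.14 0 0" --pt "0.18 0.17 0 0" --pt "0.205 0.193 0 0" --pt "0.21 0.198 0 0"

```text
clock: 15.8
eef_pos: [0.4966, 0.0209, 0.2206]
ee_rot: [0.441, 0.897, -0.0, -0.001]
ft_force: [0.4, 0.4, -1.0]
width: 0.0205
```

>>> move_arm --pt "0 0 0 0" --pt "0 0 0 0" --pt "0 0 0 0" --pt "0 0 0 0"

```text
clock: 16.2
eef_pos: [0.4971, 0.0168, 0.2222]
ee_rot: [0.444, 0.896, -0.0, -0.0]
ft_force: [0.6, -0.4, -0.5]
width: 0.0206
```

```bash
python3 go.py .5083 .1241 .222 37.4; python3 - <<'E'
from h import *
c,im=shot('wrist','w11')
hsv=cv2.cvtColor(im,cv2.COLOR_RGB2HSV)
w=((hsv[:,:,1]<40)&(hsv[:,:,2]>190)).astype(np.uint8)
nn,l,st,ce=cv2.connectedComponentsWithStats(w)
for i in range(1,nn):
    if 150<st[i,4]: print(ce[i].round(1),st[i].tolist(),toplane(c,ce[i],.113)[0].round(4))
E
```

```text
shift [0.0785 0.074  0.0001] turn -0.07 len 0.108 jaw 37.33 tilt [ 1.e-04 -2.e-04 -1.e+00] pos [0.4971 0.0168 0.2222] clk 16.2 j [-0.04 -0.02  1.5  -0.    1.67 -0.69]
[393.9 110.4] [354, 41, 163, 174, 3174] [0.5002 0.111  0.113 ]
[472.9  68.3] [460, 54, 27, 30, 632] [0.5268 0.1698 0.113 ]
[525.3 104.3] [512, 90, 27, 29, 587] [0.5766 0.1767 0.113 ]
[466.  137.4] [453, 124, 27, 27, 553] [0.5575 0.1302 0.113 ]
[408.2 169.7] [396, 157, 26, 26, 539] [0.5385 0.084  0.113 ]
[518.1 168.1] [506, 156, 25, 26, 507] [0.6078 0.1391 0.113 ]
[463.8 199.5] [440, 178, 63, 37, 654] [0.5908 0.0936 0.113 ]
[315.8 300.3] [290, 279, 53, 43, 1728] [ 0.5511 -0.0522  0.113 ]
```

View pics/w11.png

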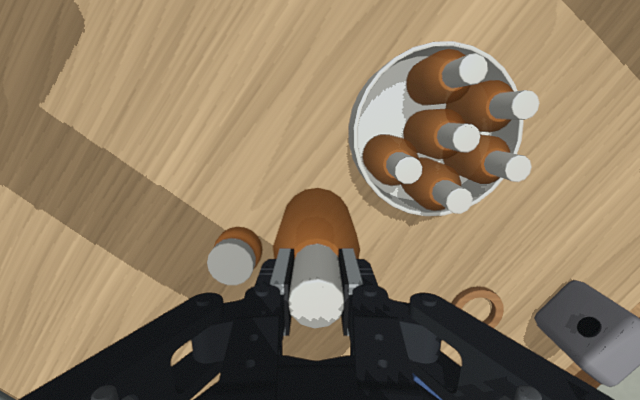

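>>> move_arm --pt "0.018 0.017 0 0" --pt "0.036 0.034 0 0" --pt "0.052 0.049 0 0" --pt "0.065 0.061 0 0" --pt "0.074 0.07 0 0" --pt "0.0787 0.0737 0 0" --pt "0.0787 0.0737 0 0" --pt "0.0787 0.0737 0 0"

```text
clock: 17.05
eef_pos: [0.5079, 0.1245, 0.2223]
ee_rot: [0.443, 0.896, -0.0, 0.0]
ft_force: [-0.2, 0.0, -1.0]
width: 0.0205
```

>>> move_arm --pt "0 0 0 0" --pt "0 0 0 0" --pt "0 0 0 0"

```text
clock: 17.35
eef_pos: [0.5079, 0.1248, 0.2223]
ee_rot: [0.443, 0.896, 0.0, 0.0]
ft_force: [-0.3, 0.1, -0.5]
width: 0.0208
```

```bash
python3 go.py .508 .124 .078 37.4
```

```text
shift [-0.0007 -0.0004  0.1443] turn -0.01 len 0.144 jaw 37.39 tilt [ 0.e+00  1.e-04 -1.e+00] pos [0.5079 0.1248 0.2223] clk 17.35 j [ 0.17  0.05  1.42  0.    1.67 -0.48]
```

>>> move_arm --pt "-0.0005 0 0.015 0" --pt "-0.0005 0 0.03 0" --pt "-0.0005 0 0.045 0" --pt "-0.0005 0 0.06 0" --pt "-0.0005 0 0.072 0" --pt "-0.0005 0 0.082 0" --pt "-0.0005 0 0.09 0" --pt "-0.0005 0 0.09 0"

```text
clock: 18.15
eef_pos: [0.5076, 0.1247, 0.131]
ee_rot: [0.443, 0.897, -0.001, -0.001]
ft_force: [-0.3, 1.3, -1.2]
width: 0.0205
```

>>> move_arm --pt "0 0 0.008 0" --pt "0 0 0.016 0" --pt "0 0 0.024 0" --pt "0 0 0.03 0" --pt "0 0 0.036 0" --pt "0 0 0.042 0" --pt "0 0 0.046 0" --pt "0 0 0.046 0"

```text
clock: 18.95
eef_pos: [0.5078, 0.1247, 0.0856]
ee_rot: [0.443, 0.897, -0.0, -0.0]
ft_force: [-0.3, -0.2, -0.6]
width: 0.0205
```

```bash
python3 go.py .508 .124 .0775 37.4; python3 - <<'E'
from h import *
c,im=shot('wrist','w12')
E
```

```text
shift [-0.0006 -0.0003  0.0081] turn 0.03 len 0.008 jaw 37.43 tilt [ 6.e-04 -9.e-04 -1.e+00] pos [0.5078 0.1247 0.0856] clk 18.95 j [ 0.17  0.15  1.6   0.    1.4  -0.48]
```

View pics/w12.png

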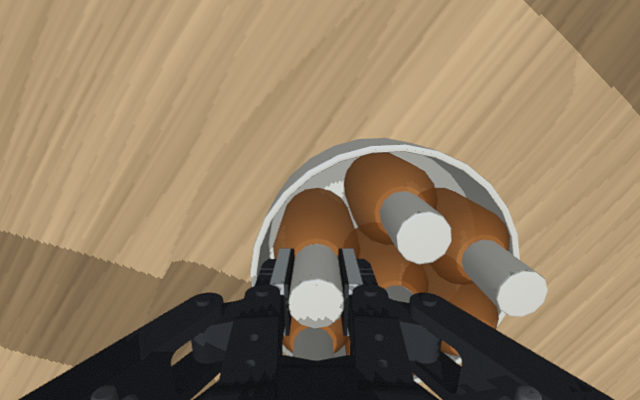

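>>> move_arm --pt "0 0 0.003 0" --pt "0 0 0.006 0" --pt "0 0 0.008 0" --pt "0 0 0.0085 0" --pt "0 0 0.0085 0" --pt "0 0 0.0085 0"

```text
clock: 19.6
eef_pos: [0.5082, 0.1247, 0.0778]
ee_rot: [0.443, 0.897, 0.0, 0.0]
ft_force: [0.1, -0.8, -0.4]
width: 0.0206
```

>>> move_arm --pt "0 0 0 0" --pt "0 0 0 0" --pt "0 0 0 0" --pt "0 0 0 0" --gripper -0.1

```text
clock: 20.0
eef_pos: [0.5082, 0.1248, 0.0779]
ee_rot: [0.443, 0.897, 0.0, 0.0]
ft_force: [0.5, 0.1, -0.7]
width: 0.0389
```

```bash
python3 - <<'E'
from h import *
c,im=shot('wrist','w13')
E
```

```text
(no output)
```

View pics/w13.png

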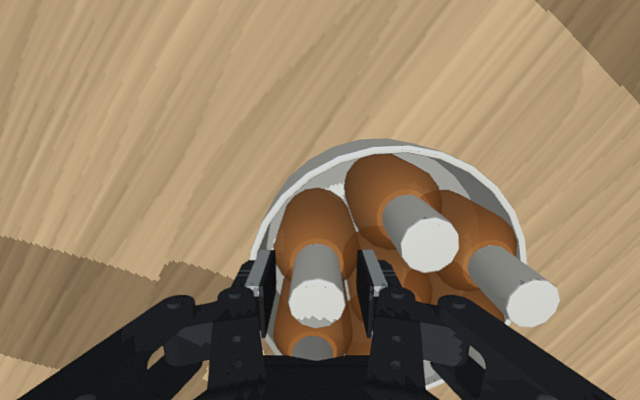

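The cap at (317,300) is free between the jaws. Retreating, then moving aside for a clear check.

>>> move_arm --pt "0 0 -0.01 0" --pt "0 0 -0.025 0" --pt "0 0 -0.045 0" --pt "0 0 -0.07 0" --pt "0 0 -0.1 0" --pt "0 0 -0.125 0" --pt "0 0 -0.14 0" --pt "0 0 -0.14 0"

```text
clock: 20.85
eef_pos: [0.5091, 0.1249, 0.2206]
ee_rot: [0.443, 0.897, 0.001, 0.002]
ft_force: [0.3, 0.4, 0.7]
width: 0.0384
```

>>> move_arm --pt "-0.03 -0.01 0 0" --pt "-0.06 -0.02 0 0" --pt "-0.09 -0.03 0 0" --pt "-0.1 -0.035 0 0" --pt "-0.1 -0.035 0 0" --pt "-0.1 -0.035 0 0" --pt "-0.1 -0.035 0 0" --pt "-0.1 -0.035 0 0"

```text
clock: 21.65
eef_pos: [0.5409, 0.0251, 0.2178]
ee_rot: [0.442, 0.897, 0.0, -0.0]
ft_force: [-0.3, 0.4, -0.0]
width: 0.0384
```

```bash
python3 - <<'E'
from h import *
c,im=shot('wrist','w14')
hsv=cv2.cvtColor(im,cv2.COLOR_RGB2HSV)
w=((hsv[:,:,1]<40)&(hsv[:,:,2]>190)).astype(np.uint8)
nn,l,st,ce=cv2.connectedComponentsWithStats(w)
for i in range(1,nn):
    if 150<st[i,4]<2000: print(ce[i].round(1),st[i].tolist(),toplane(c,ce[i],.113)[0].round(4))
c,im=shot('side','s14')
print(status.sense()['clock'])
E
```

```text
[364.7  71.8] [351, 57, 29, 31, 690] [0.5089 0.1261 0.113 ]
[322.6 118.8] [316, 94, 14, 52, 390] [0.5051 0.0818 0.113 ]
[418.8 110.2] [405, 96, 28, 29, 616] [0.5575 0.1301 0.113 ]
[359.1 144.5] [346, 131, 27, 28, 599] [0.5384 0.0838 0.113 ]
[421.4 178.1] [401, 157, 68, 40, 789] [0.5933 0.0936 0.113 ]
21.75
```

View pics/w14.png

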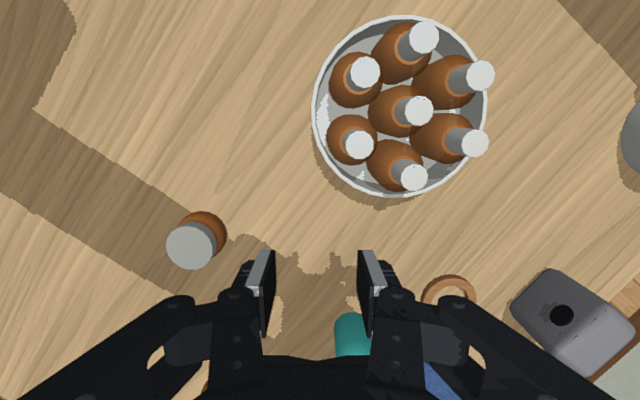

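View pics/s14.png

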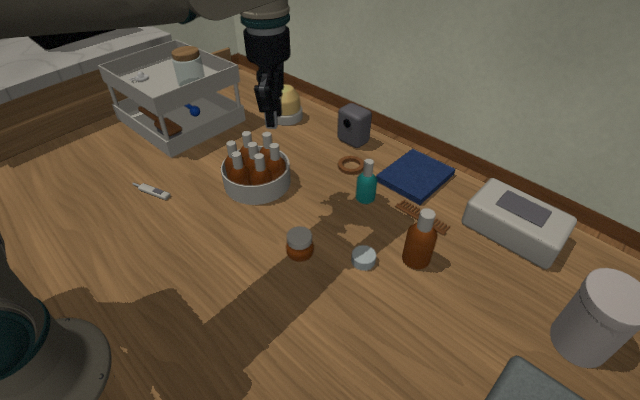

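Seven upright bottles stand in the honeycomb. The new caps, at (0.509, 0.126) and (0.608, 0.139), are within 3 mm of their places, and the tall bottle is unmoved at (420,245) in the side view.

```bash
python3 -c "
from h import *
print(ctrl.job_done())"
```

```text
the job is handed in; nothing more can be done
None
```

Both small brown bottles are now in the tub's two free places, and I handed the job in at about 21.8 s of the 69 s allowed; it reports no verdict. I gripped each by the cap, with the jaws about 30° off the tub's x axis, set it on the tub floor and released it.

**Position and stance:** In the wrist view the two new caps were within about 3 mm of their places' centres, against the 18 mm allowed. The last wrist and side pictures show seven upright bottles in the honeycomb. The far cap was last measured before the second bottle went in; after that I checked it only by eye. I did not measure tilt or underside height directly. Each bottle was released with the gripper at floor height.

**Surroundings:** The tall bottle, the turquoise bottle and the jar show no visible movement in the side view. The wrist force readings after each move stayed under about 6 N. At hand-in the arm was clear of everything.

**Disagreement:** The top and side cameras differed by 3 to 6 mm at the start, so I worked from the wrist camera, which fell between the two. No checks failed.

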